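# Refill the stapler magazine and close its rail

## Task

Refill the staple magazine clamped on the bench: take the full-length strip of staples, slide it legs down into the channel, pushing the sprung follower back with its rear end, and let its front drop in behind the nose plate, so that it sits flat on the channel floor with the spring holding it against the plate. Then push the rail fully home over the strip. Work gently: do not ram the follower against its end stop, jam the strip in or slam the rail, and leave the short strip and the other things where they are.

Things in the scene. Friction and masses are not known exactly. Their poses are not given: they have to be found in the camera images.
- magazine: Fixed staple magazine in a grey cradle, 250 mm long, lying level, with a channel open on top. Origin: on the bench, under the middle of the inner face of the nose plate; x points along the channel from the nose to the rear, y across it, z up. Over 45 N between strip and magazine counts as jamming.
- channel (a point): Point on the channel floor, on its centre line, 33 mm behind the nose plate, 50 mm above the bench. The channel is 13 mm wide inside, between upright walls 12 mm high; above them lips flare outwards (lip tops 68 mm above the bench, about 22 mm apart inside, 26 mm overall).
- nose (a point): Middle of the top inner edge of the nose plate that closes the channel's front (x = 0 in the magazine's frame). The plate is 6 mm thick, and its top lies 56 mm above the bench, 6 mm over the channel floor.
- follower (a joint): Spring follower, dark steel block 11 mm wide, 30 mm long, top 74 mm above the bench. Value in m: 0 at rest, front face 66 mm behind the nose plate; grows as it is pushed to the rear; end stop at 0.035. Spring force 7.5 N at rest plus 150 N/m (11.7 N at 0.028, with the strip loaded; 12.8 N at the stop). Over 30 N between strip and follower counts as ramming.
- follower_face (a point): Point on the front face of the follower, on the channel's centre line, 74 mm above the bench.
- rail (a joint): Sliding steel rail (inverted U cover) over the channel. Value in m: 0 is closed against its end stop, grows to the rear, at most 0.135; starts open. It stays where it is left; sliding it is stiff, about 12 N. Over 30 N on it counts as slamming.
- rail_front (a point): Middle of the front upper edge of the rail, 91.5 mm above the bench, at x = rail value - 4 mm in the magazine's frame. The rail is 104 mm long and 38 mm wide; the underside of its top is 88.5 mm above the bench, so that only a strip sitting flat on the channel floor passes under it.
- rail_grip (a point): Centre of the black grip tab on top of the rail: 14 mm along the channel, 24 mm across, rising 24 mm above the rail (from 91.5 to 115.5 mm above the bench). In the magazine's frame it lies at x = rail value + 48 mm, y = 0, z = 103.5 mm.
- strip: Full-length strip of glued steel staples, standing on its legs on the bench, about 100 g: 94 mm long (x), 10 mm wide (y), 36 mm high. Origin: centre of the underside; z up. Either end may go first, legs down. Seated against the nose plate its origin lies at x = 47 mm, y = 0, z = 50 mm in the magazine's frame.
- short_strip: A part-used strip of the same staples, only 44 mm long (x), 10 mm wide, 36 mm high. Origin: centre of the underside. To be left alone.
- spray: Bystander: grey spray can 52 mm across, 150 mm tall. Origin at its underside.
- grease_jar: Bystander: amber jar 68 mm across, 70 mm tall. Origin at its underside.
- spanner: Bystander: spanner lying flat.
- driver: Bystander: screwdriver lying flat.
- bearing: Bystander: steel bearing ring, 62 mm across, 17 mm high.
- bolt: Bystander: big bolt standing on its head, 60 mm tall.
- carton: Bystander: cardboard carton 110 x 80 x 60 mm.

How it is judged:
By the outcome, as a careful person would: the job done as asked, in the order asked, and still so for the second after the job is handed in, with the robot touching nothing.
It also fails if it takes over 69 s, if anything falls off the work surface, if the arm or the gripper's body presses on something with over 40 N, if the wrist force passes 120 N, or if a joint passes its speed limit or range.

## Robot

A 6-joint arm with a two-finger parallel gripper is mounted at the origin on the work surface. World frame = base frame: x ahead of the robot, y to its left, z up, the work surface at z = 0. Lengths are in mm, angles in rad, forces in N, time in s.
With the tool pointing down it reaches from about 350 to 875 mm from the base axis. Payload 4.2 kg.
Tool frame: the origin (TCP) lies midway between the tips of the shut fingers; the grasp point (between the pads) lies 19 mm behind it (arm.tcp_to_grasp is the distance from the TCP to the grasp point, in mm); z points along the fingers, y is the line along which they close (so a half turn about z gives the same grasp; the last joint's range is limited). The gripper opens to 85 mm and grips with 20 to 120 N. Pads are 22 mm wide; open, the fingers measure 114 mm over their backs; the gripper's body (76 mm by 85 mm) begins 54 mm behind the grasp point. The pads swing forward as they close: fully open they stand 13 mm farther back than shut.
Start: joints at [-0.93, 0.385, 0.008, 0, -1.194, -0.259], TCP at [232.883, -579.97, 231.312] pointing down, gripper open.
Joint ranges: [-3.14, 3.14], [-1.21, 2.06], [-1.07, 1.41], [-3.16, 2.05], [-2.99, -0.16], [-3.1, 3.1]. Speed limits (rad/s): [2.79, 2.79, 3.14, 3.14, 3.14, 3.14].

## Interface

Orientations are given as a unit quaternion [x, y, z, w].
In Python, from bench import arm gives the robot as it stands.
- The arm moves only by the tool arm_command, never from a script. Its argument "rows" is a list of rows, each a list of 2 entries, a list of its own where there are three numbers: the shift along the tool's x, y, z as a fraction of full scale, then the turn, a rotation vector about the tool's x, y, z as a fraction of full scale. In form: [[[x, y, z], [wx, wy, wz]], ...]. A call has 1 to 5 rows; each row is the pose to reach, as a shift and turn from the pose commanded when the call began, along the tool's axes at that moment, turning the shorter way round; what a row does not reach only later rows make up. Full scale, the value 1, is 0.25 m for a shift and 180 degrees for a turn. A row lasts 1/10 s, in which the tool goes at most 50 mm and 8.59 degrees, less where a joint would pass 70% of its speed; a pose out of reach is approached as far as the arm can. A call with a number of a shift or a turn outside -1 to 1 is refused whole. A call with a gripper value outside its range is refused whole. "grip" is the opening, from 0 (shut) to 1 (fully open), set as the call begins (left out, the last holds). The fingers move at their own pace and stop on an object; the grip force is fixed at half the most. Time passes only in rows, so rows that repeat a pose let the fingers close. It gives the time, the measured TCP pose, the force, the opening and the grip force at its end, in the units of the state.
- arm.read_state(): the state, without advancing time (a new reading comes with each control period).
- arm.get_image(name): name is "scene" or "top" or "wrist"; returns (picture, depth): 480x640x3 uint8, blue, green, red; 480x640 float32, mm along the optical axis (not along the pixel's ray), 0 where there is no reading.
- arm.camera_info(name): a dict with "fx", "fy", "cx", "cy" (pixels), "k1" (the pictures are not rectified: a ray, as slopes to the right and down, at radius r is drawn at 1 + k1 r^2 times it, then the intrinsics apply), "extrinsics" (4x4, takes a point from camera to world coordinates). Camera axes: x right, y down, z forward; pixel columns grow to the right and rows downward; lengths in mm; the calibration is good to about 2 mm. A picture is of the moment at which its call begins: read the wrist's pose just before it. camera_info takes no time and is no camera call; for the wrist camera it gives the pose at the moment of the call.
- arm.job_done(): hands the job in; it is judged then, once.
Trained networks look in the newest picture that a camera, given by its name, has taken for a name from the list of things; names that differ only in an ending like _2 or _b are one class to them, and where a whole thing is asked for, a point or a joint stands for the part that bears it (a point fixed in the world has none). Each returns a list of dicts, best first, with "score" (0 to 1); they miss things now and then, are a little off and sometimes report something else, mostly with a low value. They report only what shows in the picture. A call takes as long as a camera call.
- arm.spot_in(camera, query): "position" ([column, row] in pixels, amid what is visible of it).
The state is a dict: "clock": time; "joints": joint angles; "joint_vel": joint speeds; "joint_efforts": joint torques, N m; "position": TCP position; "ee_rot": TCP orientation; "contact_force": force on the tool from outside, world axes, zero at the start; "wrist_torque": the same for the moment, N m; "gripper_width": finger opening in mm; "grasp_force": force on a finger pad.
Only numpy, scipy, OpenCV 4.12 (cv2) and the standard library are available. Lean on these libraries where they do the work, as an engineer would, in place of code of your own. Each camera call takes 0.05 s, during which the arm holds its last target. There are 200 camera calls.

## Working session

There is one attempt and no reset: what is moved stays moved. The work goes in short steps, Python scripts to look and compute and a tool call to move; the robot and the scene stay as the last step left them, time stands still between calls to the robot, and variables do not carry over. Pictures are saved under pics/ and viewed, at most 10 in all, crops included, and the job is handed in when it is done.

Besides the shell and the picture viewer there is one more tool, called after "Request:" in YAML: its name, and indented under it one key for each argument. arm_command: Moves the arm, as the interface text tells. Shift numbers are shares of 0.25 m and turn numbers shares of 180 degrees, none past 1 either way. Its arguments: {"type":"object","properties":{"rows":{"type":"array","items":{"type":"array"}},"grip":{"type":"number"}},"required":["rows"]}

```bash
mkdir -p pics; cat > h.py <<'E'
import numpy as np, cv2
from scipy.spatial.transform import Rotation as R
from bench import arm
def und(ci,u,v):
    x,y=(u-ci["cx"])/ci["fx"],(v-ci["cy"])/ci["fy"]
    p=cv2.undistortPoints(np.array([[[u,v]]],float),np.array([[ci["fx"],0,ci["cx"]],[0,ci["fy"],ci["cy"]],[0,0,1]]),np.array([ci["k1"],0,0,0.]))
    return np.append(p[0,0],1)
def at_depth(ci,u,v,d):
    E=np.array(ci["extrinsics"]); return E[:3,:3]@(und(ci,u,v)*d)+E[:3,3]
def at_z(ci,u,v,z):
    E=np.array(ci["extrinsics"]); r=E[:3,:3]@und(ci,u,v); return E[:3,3]+r*(z-E[2,3])/r[2]
def cloud(ci,dep):
    v,u=np.mgrid[0:480,0:640]
    K=np.array([[ci["fx"],0,ci["cx"]],[0,ci["fy"],ci["cy"]],[0,0,1]])
    p=cv2.undistortPoints(np.stack([u,v],-1).reshape(-1,1,2).astype(float),K,np.array([ci["k1"],0,0,0.])).reshape(480,640,2)
    P=np.dstack([p,np.ones((480,640))])*dep[...,None]
    E=np.array(ci["extrinsics"]); W=P@E[:3,:3].T+E[:3,3]; W[dep<=0]=np.nan
    return W
def tool_delta(goal,rotvec_world=None):
    s=arm.read_state(); r=R.from_quat(s["ee_rot"]); return r.inv().apply(np.array(goal)-s["position"])/250
E
cat > a.py <<'E'
from h import *
np.set_printoptions(precision=1,suppress=True)
for c in ("top","scene"):
    ci=arm.camera_info(c); im,d=arm.get_image(c); cv2.imwrite(f"pics/{c}1.png",im); W=cloud(ci,d); np.save(c+"W.npy",W)
    print(c,np.array(ci["extrinsics"])[:3,3],ci["fx"],ci["k1"])
    for q in ("magazine","strip","short_strip","follower","rail","rail_grip","nose","rail_front","follower_face","channel"):
        for x in arm.spot_in(c,q)[:2]:
            u,v=x["position"]; print(q,round(x["score"],2),np.array([u,v]),W[int(v),int(u)])
s=arm.read_state();print(s)
E
python3 a.py
```

```text
top [ 476.6  -37.3 1218.3] 469.46976110410077 -0.12567096029964148
magazine 0.94 [299.1 236.1] [582.9  17.1  64.1]
strip 0.55 [414.7 302.8] [ 422.7 -276.3   26.3]
short_strip 0.44 [439.5 258.1] [ 537.  -347.8   -1.4]
follower 0.52 [314.5 240.6] [572.9 -20.2  71.4]
follower 0.41 [368.6 290.3] [ 451.2 -161.2    0.2]
rail 0.78 [279.1 229.9] [594.   62.3 115.4]
rail 0.46 [188.  226.2] [607.9 306.2  25. ]
rail_grip 0.95 [276.9 226.9] [601.2  69.7 113.8]
nose 0.64 [295.9 235.5] [582.3  25.4  94.3]
rail_front 0.65 [277.9 226.2] [600.8  67.1 117.1]
rail_front 0.58 [377.3 171.1] [ 729.  -164.5  152.5]
follower_face 0.58 [277.8 229.2] [593.6  66.7 118.7]
channel 0.9 [301.8 234.7] [588.3  12.4  60.2]
channel 0.19 [358.8 295.2] [ 438.5 -134.    16.5]
scene [ 931.  -540.8  817.4] 450.71205857536097 -0.09002455868449767
magazine 0.72 [338.4 240.4] [597.   -0.5  48.7]
strip 0.64 [193.5 290.3] [ 424.5 -278.8   35. ]
short_strip 0.61 [209.1 350.3] [ 546.8 -356.2   35.2]
follower 0.59 [339.9 240.8] [598.6   1.1  48.3]
follower 0.54 [328.  232.7] [576.3 -10.3  70.9]
rail 0.62 [357.6 214.4] [607.1  56.1  90.4]
rail 0.56 [339.4 240.5] [598.6   1.1  48.3]
rail_grip 0.75 [354.9 215.1] [602.7  50.9  88.9]
nose 0.69 [340.5 239. ] [598.8   4.8  48.3]
nose 0.3 [338.6 146.4] [418.5 260.5  57.6]
rail_front 0.92 [356.8 214.6] [605.8  53.8  91.6]
follower_face 0.57 [333.6 235. ] [586.5  -5.4  63.3]
channel 0.95 [339.3 238.7] [596.5   4.1  50.8]
{'clock': 1.1, 'joints': array([-0.9,  0.4,  0. ,  0. , -1.2, -0.3]), 'joint_vel': array([ 0., -0., -0.,  0., -0., -0.]), 'joint_efforts': array([ -0. , -39.2,  18.9,   4.2,  -0. ,  -0. ]), 'position': array([ 232.9, -580. ,  231.3]), 'ee_rot': array([-0.2,  1. , -0. , -0. ]), 'contact_force': array([0.5, 0.7, 0.1]), 'wrist_torque': array([ 0., -0.,  0.]), 'grasp_force': 0.0, 'gripper_width': 85.58699927223549}
```

View pics/top1.png

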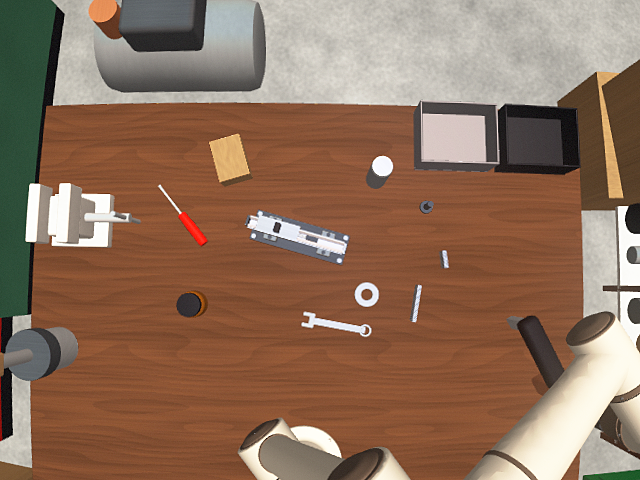

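View pics/scene1.png

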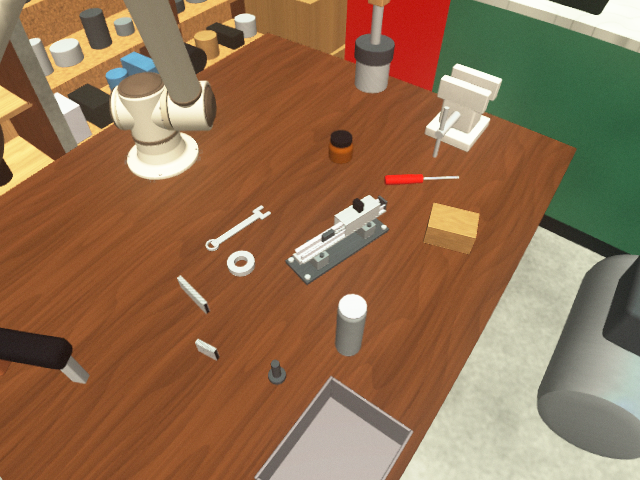

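The top view shows the full strip at (418,302), the short strip at (445,259), and the magazine around (298,238) with the rail and tab (277,226) at its left rear. The nose is at the right, near (345,247). The scene view agrees: strip (193,293), follower (328,236), tab (358,206).

```bash
cat > b.py <<'E'
from h import *
np.set_printoptions(precision=1,suppress=True)
def rect(P):
    c,wh,a=cv2.minAreaRect(P[:,:2].astype(np.float32)); m=P[:,:2].mean(0)
    w,V=np.linalg.eigh(np.cov(P[:,:2].T)); d=V[:,1]*np.sign(V[1,1]); t=(P[:,:2]-m)@d
    return len(P),np.array(c),np.array(wh),"mean",m,"ang",round(np.degrees(np.arctan2(d[1],d[0])),1),"ends",m+d*np.percentile(t,1),m+d*np.percentile(t,99)
for c in ("top","scene"):
    W=np.load(c+"W.npy").reshape(-1,3); W=W[~np.isnan(W[:,0])]
    def sel(cx,cy,r,z0,z1): return W[(np.hypot(W[:,0]-cx,W[:,1]-cy)<r)&(W[:,2]>z0)&(W[:,2]<z1)]
    print(c,"strip",rect(sel(423,-277,70,22,45)))
    print(" lips",rect(sel(583,17,170,60,78)))
    print(" rail",rect(sel(583,17,170,84,98)))
    print(" tab",rect(sel(583,17,170,106,125)))
    print(" base",rect(sel(583,17,170,5,50)))
E
python3 b.py; python3 -c "
from h import *
s=arm.read_state();r=R.from_quat(s['ee_rot']);print(r.as_matrix());print(np.linalg.inv(np.eye(4)), )
ci=arm.camera_info('wrist');E=np.array(ci['extrinsics']);print(r.inv().as_matrix()@E[:3,:3], r.inv().apply(E[:3,3]-s['position']),ci['fx'])"
```

```text
top strip (190, array([ 421.3, -280.9]), array([11.5, 94.5]), 'mean', array([ 420.9, -279.8]), 'ang', np.float64(171.5), 'ends', array([ 467. , -286.7]), array([ 375.5, -273.1]))
 lips (423, array([587.7,  29. ]), array([246.7,  37.3]), 'mean', array([581.3,   6.2]), 'ang', np.float64(75.3), 'ends', array([556.5, -88.5]), array([618.2, 147.4]))
 rail (612, array([599. ,  68.1]), array([104.2,  38.4]), 'mean', array([598.5,  67.7]), 'ang', np.float64(74.8), 'ends', array([585.2,  18.6]), array([612.1, 117.9]))
 tab (63, array([598.5,  67.6]), array([13.7, 23.1]), 'mean', array([598. ,  67.4]), 'ang', np.float64(164.5), 'ends', array([609.4,  64.3]), array([587.5,  70.4]))
 base (2034, array([581.6,  12.2]), array([330. , 330.1]), 'mean', array([579.9,  10.2]), 'ang', np.float64(76.1), 'ends', array([ 546.4, -125.1]), array([614.4, 149.7]))
scene strip (241, array([ 422.1, -280.2]), array([11.3, 93.6]), 'mean', array([ 422.1, -281.3]), 'ang', np.float64(171.7), 'ends', array([ 466.6, -287.8]), array([ 376.3, -274.6]))
 lips (659, array([590.1,  27.8]), array([248.8,  39. ]), 'mean', ar
[... 335 characters left out ...]
([602.2,  67.2]), 'ang', np.float64(167.4), 'ends', array([612.9,  64.8]), array([589.3,  70.1]))
 base (2175, array([590.2,  21.6]), array([257. ,  80.5]), 'mean', array([598.8,  -4.9]), 'ang', np.float64(71.5), 'ends', array([ 565.5, -104.1]), array([643.7, 129. ]))
[[-9.27996067e-01 -3.72589988e-01 -1.15776237e-06]
 [-3.72589988e-01  9.27996067e-01 -2.25781376e-05]
 [ 9.48678693e-06 -2.05210522e-05 -1.00000000e+00]]
[[1. 0. 0. 0.]
 [0. 1. 0. 0.]
 [0. 0. 1. 0.]
 [0. 0. 0. 1.]]
[[-5.85136234e-04 -9.44573185e-01 -3.28300404e-01]
 [ 9.99999824e-01 -5.21042077e-04 -2.83197205e-04]
 [ 9.64421613e-05 -3.28300512e-01  9.44573324e-01]] [  83.51769798    0.74811668 -141.89172706] 418.92561480341317
```

Request:
arm_command:
  rows:
    - [[-0.8,0.6,0.2],[0,0,0.168]]
    - [[-0.8,0.6,0.2],[0,0,0.168]]
    - [[-0.8,0.6,0.2],[0,0,0.168]]
    - [[-0.8,0.6,0.2],[0,0,0.168]]
    - [[-0.8,0.6,0.2],[0,0,0.168]]
  grip: 0.6

```text
clock: 1.6
position: [356.4, -376.3, 183.9]
ee_rot: [0.074, 0.997, -0.0, 0.0]
contact_force: [0.8, 0.1, 1.3]
gripper_width: 51.4
grasp_force: 0.0
```

```bash
python3 -c "
from h import *
s=arm.read_state();print(s['clock'],s['position'],s['joints'],R.from_quat(s['ee_rot']).as_matrix().round(3));print(tool_delta([421.5,-280.5,140]))"
```

```text
1.6 [ 356.36068904 -376.25652772  183.93338052] [-4.99000639e-01  2.45294673e-01 -3.22909308e-01  1.61419375e-04
 -1.00176626e+00 -1.22007823e+00] [[-0.989  0.148  0.001]
 [ 0.148  0.989 -0.001]
 [-0.001 -0.    -1.   ]]
[-0.20101795  0.41737239  0.17570835]
```

Request:
arm_command:
  rows:
    - [[-0.183,0.374,0.165],[0,0,0]]
    - [[-0.183,0.374,0.165],[0,0,0]]
    - [[-0.183,0.374,0.165],[0,0,0]]
    - [[-0.183,0.374,0.165],[0,0,0]]
    - [[-0.183,0.374,0.165],[0,0,0]]

```text
clock: 2.1
position: [414.7, -292.4, 143.2]
ee_rot: [0.073, 0.997, -0.0, 0.0]
contact_force: [0.2, -0.2, 0.1]
gripper_width: 51.4
grasp_force: 0.0
```

```bash
cat > c.py <<'E'
from h import *
from b2 import rect
np.set_printoptions(precision=1,suppress=True)
s=arm.read_state();ci=arm.camera_info("wrist");im,d=arm.get_image("wrist");cv2.imwrite("pics/w1.png",im);W=cloud(ci,d).reshape(-1,3)
P=W[(np.hypot(W[:,0]-421,W[:,1]+280)<70)&(W[:,2]>28)&(W[:,2]<42)]
print(s["position"],s["clock"],"yaw",np.degrees(np.arctan2(*R.from_quat(s["ee_rot"]).as_matrix()[[1,0],0])));print(rect(P),np.median(P[:,2]))
print(arm.spot_in("wrist","strip"))
E
(echo 'from h import *'; sed -n '/^def rect/,/return/p' b.py)>b2.py; python3 c.py
```

```text
[ 414.7 -292.4  143.2] 2.1 yaw 171.65150269756037
(2307, array([ 419.9, -279.4]), array([10.1, 94.3]), 'mean', array([ 416.9, -279. ]), 'ang', np.float64(171.2), 'ends', array([ 465.5, -286.6]), array([ 373.9, -272.4])) 35.31680228118006
[{'position': [335.6, 224.4], 'score': 0.59}]
```

View pics/w1.png

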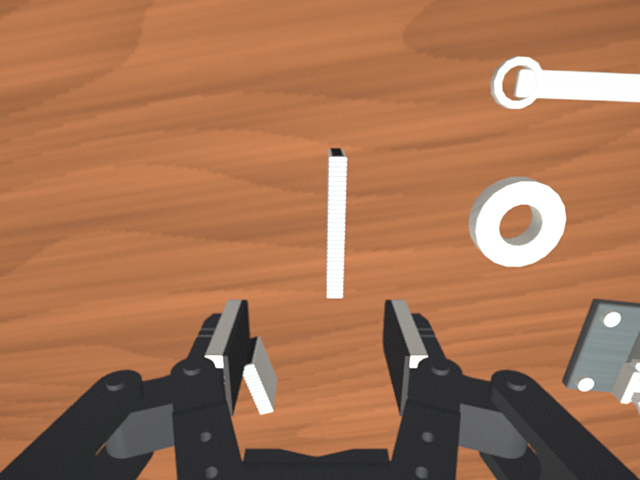

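The wrist view shows the strip at (336,224), aligned with the fingers and centred between them, so I'm descending.

Request:
arm_command:
  rows:
    - [[0,0,0.2],[0,0,0]]
    - [[0,0,0.36],[0,0,0]]
    - [[0,0,0.44],[0,0,0]]
    - [[0,0,0.476],[0,0,0]]
    - [[0,0,0.476],[0,0,0]]

```text
clock: 2.7
position: [413.9, -292.7, 23.2]
ee_rot: [0.074, 0.997, 0.0, -0.001]
contact_force: [-0.4, 0.6, 0.9]
gripper_width: 51.5
grasp_force: 0.0
```

Request:
arm_command:
  rows:
    - [[0,0,0],[0,0,0]]
    - [[0,0,0],[0,0,0]]
    - [[0,0,0],[0,0,0]]
    - [[0,0,0],[0,0,0]]
    - [[0,0,0],[0,0,0]]
  grip: 0

```text
clock: 3.2
position: [415.8, -291.5, 26.1]
ee_rot: [0.073, 0.997, -0.0, 0.002]
contact_force: [-0.7, 6.1, 11.2]
gripper_width: 9.7
grasp_force: 56.1
```

Request:
arm_command:
  rows:
    - [[0,0,0],[0,0,0]]
    - [[0,0,0],[0,0,0]]
    - [[0,0,0],[0,0,0]]

```text
clock: 3.5
position: [415.8, -291.5, 26.1]
ee_rot: [0.073, 0.997, -0.0, 0.002]
contact_force: [-1.7, 5.9, 11.3]
gripper_width: 9.9
grasp_force: 56.0
```

Request:
arm_command:
  rows:
    - [[0,0,-0.1],[0,0,0]]
    - [[0,0,-0.3],[0,0,0]]
    - [[0,0,-0.5],[0,0,0]]
    - [[0,0,-0.5],[0,0,0]]
    - [[0,0,-0.5],[0,0,0]]

```text
clock: 4.0
position: [415.1, -291.8, 150.6]
ee_rot: [0.073, 0.997, -0.0, 0.002]
contact_force: [0.3, 0.3, -2.5]
gripper_width: 7.2
grasp_force: 63.8
```

```bash
cat > look.py <<'E'
import sys
from h import *
from b2 import rect
np.set_printoptions(precision=1,suppress=True)
def look(name):
    s=arm.read_state();ci=arm.camera_info("wrist");im,d=arm.get_image("wrist");cv2.imwrite(f"pics/{name}.png",im)
    W=cloud(ci,d);r=R.from_quat(s["ee_rot"]);T=r.inv().apply((W-s["position"]).reshape(-1,3)).reshape(W.shape)
    print(s["clock"],"pos",s["position"],"tool x,z axes",r.as_matrix()[:,0].round(4),r.as_matrix()[:,2].round(4),"F",s["contact_force"])
    np.savez("w.npz",W=W,T=T,im=im); return s,ci,im,W,T
if __name__=="__main__":
    s,ci,im,W,T=look(sys.argv[1])
    for x in arm.spot_in("wrist","strip"): print(x)
E
python3 look.py w2
python3 - <<'E'
from h import *
np.set_printoptions(precision=1,suppress=True)
T=np.load('w.npz')['T']
# strip in tool frame: near y=0
for x0 in range(-60,70,10):
    m=(abs(T[...,1])<9)&(abs(T[...,0]-x0)<5)&(T[...,2]>-40)&(T[...,2]<60)
    if m.sum(): print(x0,m.sum(),"y",np.percentile(T[m][:,1],[5,50,95]),"z",np.percentile(T[m][:,2],[5,50,95]))
E
```

```text
4.0 pos [ 415.1 -291.8  150.6] tool x,z axes [-1.   0.1 -0. ] [ 0. -0. -1.] F [ 0.3  0.3 -2.5]
{'position': [314.5, 289.4], 'score': 0.57}
-50 189 y [-3.   1.2  5.7] z [-7.1 -6.3 -5.5]
-40 485 y [-3.3  1.2  5.6] z [-7.3 -6.5 -5.5]
-30 465 y [-3.1  0.8  5.1] z [-7.4 -6.4 -5.6]
-20 451 y [-2.7  1.2  4.7] z [-7.2 -6.4 -5.5]
-10 733 y [-3.5  1.2  6. ] z [-37.   -6.9  -5.6]
0 917 y [-4.   1.2  6. ] z [-37.1  -8.6  -5.8]
10 2685 y [-8.2 -1.7  8.3] z [-36.9 -20.8  -5.7]
20 710 y [-3.4  0.9  5.5] z [-7.5 -6.5 -5.6]
30 761 y [-3.3  1.2  5.7] z [-7.6 -6.6 -5.6]
40 1395 y [-3.5  1.2  5.6] z [-7.4 -5.8 23.8]
50 36 y [-1.9  0.5  3.8] z [-4.9  9.7 25.1]
```

View pics/w2.png

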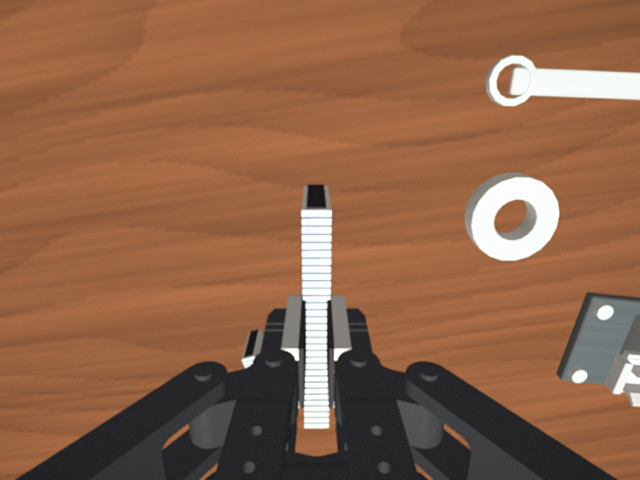

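The strip is held between the fingers, from (316,190) to (316,428), but its top is only about 6.5 mm above the TCP, so the grip is shallow. I'll set it down, recentre and regrasp.

```bash
python3 - <<'E'
from h import *
np.set_printoptions(precision=1,suppress=True)
T=np.load('w.npz')['T']
for z0 in range(-8,32,4):
    m=(abs(T[...,1])<14)&(T[...,0]>36)&(T[...,0]<60)&(abs(T[...,2]-z0)<2)
    if m.sum(): print(z0,m.sum(),"y",np.percentile(T[m][:,1],[3,50,97]),"x",np.percentile(T[m][:,0],[5,50,95]))
E
```

```text
-8 564 y [-3.5  0.9  5.9] x [36.4 40.2 44.1]
-4 258 y [-3.6  1.6  5.7] x [36.5 43.6 44.8]
0 83 y [-3.4  1.2  5.6] x [44.  44.7 45. ]
4 82 y [-3.8  1.1  5.7] x [44.  44.6 45. ]
8 70 y [-3.6  0.9  5.6] x [44.  44.6 45. ]
12 72 y [-3.6  0.7  5.7] x [43.9 44.7 45. ]
16 64 y [-3.7  1.4  5.5] x [44.  44.7 45. ]
20 60 y [-3.6  0.6  5.3] x [44.  44.7 45. ]
24 58 y [-3.8  0.6  5.7] x [44.1 44.7 45. ]
28 43 y [-4.1  0.8  5.4] x [44.  44.7 44.9]
```

Request:
arm_command:
  rows:
    - [[0,0,0.2],[0,0,0]]
    - [[0,0,0.36],[0,0,0]]
    - [[0,0,0.44],[0,0,0]]
    - [[0,0,0.47],[0,0,0]]
    - [[0,0,0.478],[0,0,0]]

```text
clock: 4.6
position: [411.8, -291.4, 28.7]
ee_rot: [0.073, 0.997, 0.001, -0.004]
contact_force: [-7.7, 3.0, 17.9]
gripper_width: 7.9
grasp_force: 66.1
```

Request:
arm_command:
  rows:
    - [[0,0,0.002],[0,0,0]]
    - [[0,0,0.004],[0,0,0]]

```text
clock: 4.8
position: [412.4, -291.6, 28.7]
ee_rot: [0.073, 0.997, 0.0, -0.003]
contact_force: [-5.8, 1.4, 11.9]
gripper_width: 7.7
grasp_force: 65.4
```

Request:
arm_command:
  rows:
    - [[0,0,0],[0,0,0]]
    - [[0,0,0],[0,0,0]]
    - [[0,0,0],[0,0,0]]
    - [[0,0,0],[0,0,0]]
  grip: 0.45

```text
clock: 5.2
position: [414.7, -291.9, 28.1]
ee_rot: [0.073, 0.997, -0.0, -0.0]
contact_force: [0.2, 0.3, 0.5]
gripper_width: 38.6
grasp_force: 0.0
```

```bash
python3 look.py w3
python3 - <<'E'
from h import *
np.set_printoptions(precision=1,suppress=True)
T=np.load('w.npz')['T'];W=np.load('w.npz')['W']
from b2 import rect
m=(abs(T[...,1])<11)&(abs(T[...,0])<70)&(W[...,2]>30)&(W[...,2]<42)&~((T[...,0]>-14)&(T[...,0]<14)&(abs(T[...,1])>8))
print(rect(W[m]),rect(T[m]),np.percentile(W[m][:,2],[10,50,90]))
E
```

```text
5.2 pos [ 414.7 -291.9   28.1] tool x,z axes [-1.   0.1  0. ] [-0. -0. -1.] F [0.2 0.3 0.5]
{'position': [314.8, 297.2], 'score': 0.55}
(6096, array([ 414.9, -291.1]), array([10. , 94.5]), 'mean', array([ 409.4, -290.3]), 'ang', np.float64(171.6), 'ends', array([ 459.8, -297.7]), array([ 368.9, -284.3])) (6096, array([-0.1,  0.9]), array([94.5, 10. ]), 'mean', array([5.4, 0.9]), 'ang', np.float64(180.0), 'ends', array([46.4,  0.9]), array([-45.5,   0.9])) [34.5 35.3 36. ]
```

Request:
arm_command:
  rows:
    - [[0,0,0.017],[0,0,0]]
    - [[0,0,0.034],[0,0,0]]
    - [[0,0,0.034],[0,0,0]]

```text
clock: 5.6
position: [413.9, -291.7, 18.9]
ee_rot: [0.073, 0.997, 0.0, -0.001]
contact_force: [-0.1, -0.3, 0.7]
gripper_width: 38.6
grasp_force: 0.0
```

Request:
arm_command:
  rows:
    - [[0,0,0],[0,0,0]]
    - [[0,0,0],[0,0,0]]
    - [[0,0,0],[0,0,0]]
    - [[0,0,0],[0,0,0]]
    - [[0,0,0],[0,0,0]]
  grip: 0

```text
clock: 6.1
position: [414.7, -291.9, 19.9]
ee_rot: [0.073, 0.997, -0.0, 0.0]
contact_force: [0.3, -0.3, 0.4]
gripper_width: 8.4
grasp_force: 60.8
```

Request:
arm_command:
  rows:
    - [[0,0,-0.05],[0,0,0]]
    - [[0,0,-0.25],[0,0,0]]
    - [[-0.03,0.1,-0.42],[0,0,-0.04]]
    - [[-0.1,0.25,-0.5],[0,0,-0.08]]
    - [[-0.15,0.42,-0.56],[0,0,-0.12]]

```text
clock: 6.6
position: [468.2, -193.0, 162.0]
ee_rot: [-0.117, 0.993, -0.0, 0.002]
contact_force: [0.7, 0.5, -1.5]
gripper_width: 8.4
grasp_force: 60.5
```

```bash
cat > d.py <<'E'
import sys
from h import *
s=arm.read_state(); g=[float(a) for a in sys.argv[1:4]]; M=R.from_quat(s["ee_rot"]).as_matrix(); y=np.degrees(np.arctan2(M[1,0],M[0,0]))%360
print(s["position"].round(1),"shift",tool_delta(g).round(3),"yaw",y.round(2),"turn z frac",((y-float(sys.argv[4]))/180).round(4),s["joints"].round(2))
E
python3 d.py 522 -67 170 255
```

```text
[ 468.2 -193.   162. ] shift [-0.326  0.44  -0.031] yaw 193.42 turn z frac -0.3421 [-0.07  0.25 -0.38  0.   -0.94 -1.27]
```

Request:
arm_command:
  rows:
    - [[-0.1,0.13,-0.03],[0,0,-0.045]]
    - [[-0.2,0.26,-0.03],[0,0,-0.09]]
    - [[-0.32,0.43,-0.03],[0,0,-0.135]]
    - [[-0.32,0.43,-0.03],[0,0,-0.18]]
    - [[-0.32,0.43,-0.03],[0,0,-0.225]]

```text
clock: 7.1
position: [520.3, -68.6, 166.8]
ee_rot: [-0.456, 0.89, 0.0, -0.0]
contact_force: [-1.1, -0.8, -1.0]
gripper_width: 8.4
grasp_force: 60.5
```

```bash
python3 d.py 522 -67 170 255
```

```text
[520.3 -68.6 166.8] shift [-0.009 -0.002 -0.013] yaw 234.24 turn z frac -0.1153 [ 0.18  0.27 -0.33 -0.   -0.97 -0.8 ]
```

Request:
arm_command:
  rows:
    - [[0,0,0],[0,0,-0.045]]
    - [[0,0,0],[0,0,-0.09]]
    - [[0,0,0],[0,0,-0.116]]
    - [[0,0,0],[0,0,-0.116]]
    - [[0,0,0],[0,0,-0.116]]

```text
clock: 7.6
position: [519.9, -70.5, 167.0]
ee_rot: [-0.605, 0.796, 0.0, -0.0]
contact_force: [0.2, 1.7, -0.5]
gripper_width: 8.4
grasp_force: 60.5
```

```bash
python3 look.py w4; python3 d.py 522 -67 170 255; cat > e.py <<'E'
from h import *
from b2 import rect
np.set_printoptions(precision=1,suppress=True)
z=np.load('w.npz');T,W=z['T'],z['W']
m=(abs(T[...,1])<11)&(abs(T[...,0])<70)&(T[...,2]>-24)&(T[...,2]<-12)&~((abs(T[...,0])<16)&(abs(T[...,1])>7))
print("strip T",rect(T[m]),np.percentile(T[m][:,2],[10,50,90]))
near=np.hypot(W[...,0]-588,W[...,1]-10)<170
for n,a,b in (("tab",110,119),("rail",87,96),("follower+lips",66,78),("lips",64,71),("nosetop",54,58.5),("floor",47,52.5),("base",3,15)):
    m=near&(W[...,2]>a)&(W[...,2]<b)&(T[...,2]>35)
    if m.sum()>10: print(n,rect(W[m]),"z",np.median(W[m][:,2]))
E
python3 e.py
```

```text
7.6 pos [519.9 -70.5 167. ] tool x,z axes [-0.3 -1.   0. ] [-0.  0. -1.] F [ 0.2  1.7 -0.5]
{'position': [314.4, 301.3], 'score': 0.83}
[520.  -70.5 167.1] shift [-0.016 -0.004 -0.012] yaw 254.54 turn z frac -0.0026 [ 0.17  0.27 -0.33 -0.   -0.97 -0.44]
strip T (6716, array([-1.4, -0.4]), array([95.3, 14. ]), 'mean', array([ 5.3, -0.6]), 'ang', np.float64(0.0), 'ends', array([-46.7,  -0.6]), array([45.4, -0.5])) [-16.2 -15.3 -14.5]
follower+lips (1760, array([570.6, -36.9]), array([111.1,  25.8]), 'mean', array([572.2, -37.4]), 'ang', np.float64(71.0), 'ends', array([554.5, -88.8]), array([589. ,  11.5])) z 67.44837487505987
lips (2054, array([572.5, -35.3]), array([116.6,  28.4]), 'mean', array([570.5, -47.5]), 'ang', np.float64(68.4), 'ends', array([553.9, -89.2]), array([594.,  12.])) z 66.32229300688802
nosetop (567, array([574.1, -36.3]), array([127.5,  25.1]), 'mean', array([562.1, -75.2]), 'ang', np.float64(69.9), 'ends', array([554.3, -96.7]), array([597.1,  20.3])) z 55.4331142903232
floor (2910, array([567.6,   0.3]), array([ 53.7, 198.8]), 'mean', array([562.9, -53.3]), 'ang', np.float64(81.3), 'ends', array([556.3, -96.6]), array([585.5,  94. ])) z 49.25045883422618
base (5069, array([586.9,  19.8]), array([249.3,  79.2]), 'mean', array([577.6, -54.4]), 'ang', np.float64(63.3), 'ends', array([ 552. , -105.3]), array([640.3,  70.6])) z 9.366587137077147
```

View pics/w4.png

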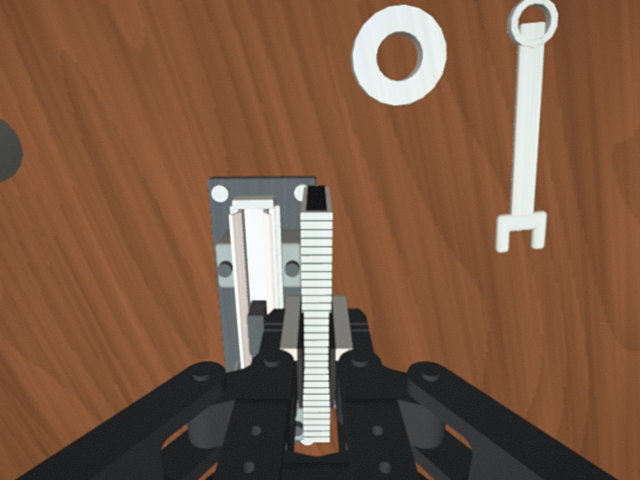

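The strip is held at (316,300). The channel shows to its left, with the nose plate top at (254,203), the lips along about (238–280, 210–350) and the follower near (257,315).

```bash
cat > f.py <<'E'
from h import *
np.set_printoptions(precision=2,suppress=True)
def mag(th0=74.8):
    z=np.load('w.npz');T,W=z['T'].reshape(-1,3),z['W'].reshape(-1,3)
    ok=(np.hypot(W[:,0]-588,W[:,1]-10)<170)&(T[:,2]>35)
    P=W[ok]; th=np.radians(th0); d=np.array([np.cos(th),np.sin(th)]); n=np.array([-d[1],d[0]])
    o=np.array([557.,-91]); u=(P[:,:2]-o)@d; v=(P[:,:2]-o)@n; return P,u,v,d,n,o
P,u,v,d,n,o=mag()
for a in np.arange(-14,100,4):
    m=(u>=a)&(u<a+4)&(abs(v)<35)&(P[:,2]>62)&(P[:,2]<71)
    if m.sum()>8: print(a+2,m.sum(),"v lips lo/hi",np.percentile(v[m],[1,99]), "inner",[v[m&(v<np.mean(np.percentile(v[m],[1,99])))].max(),v[m&(v>np.mean(np.percentile(v[m],[1,99])))].min()])
m=(abs(v)<8)&(P[:,2]>53)&(P[:,2]<58.5)&(u<15); print("nose u",np.percentile(u[m],[1,5,50,95,99]),"v",np.percentile(v[m],[1,50,99]),"z",np.median(P[m][:,2]),m.sum())
m=(abs(v)<12)&(P[:,2]>72)&(P[:,2]<77); print("follower top u",np.percentile(u[m],[1,50,99]),"v",np.percentile(v[m],[1,50,99]),m.sum())
m=(abs(v)<8)&(P[:,2]>45)&(P[:,2]<52); print("floor u",np.percentile(u[m],[1,50,99]),"v",np.percentile(v[m],[1,50,99]),np.median(P[m][:,2]))
T=np.load('w.npz')['T']
m=(abs(T[...,1])<7)&(T[...,0]>40)&(T[...,0]<60)&(T[...,2]>0)&(T[...,2]<18);print("strip front face",np.median(T[m],0),np.percentile(T[m][:,1],[2,98]))
for x0 in (-40,-30,30,40):
    m=(abs(T[...,1])<12)&(abs(T[...,0]-x0)<4)&(abs(T[...,2]+15)<3);print(x0,np.percentile(T[m][:,1],[2,98]),np.median(T[m][:,2]))
m=(abs(T[...,1])<7)&(T[...,2]<-13)&(T[...,2]>-18);print(np.percentile(T[m][:,0],[0.3,99.7]))
E
python3 f.py
```

```text
0 74 v lips lo/hi [-11.3  13.6] inner [np.float64(-5.9197505154349175), np.float64(7.517167202741753)]
4 128 v lips lo/hi [-11.69  13.37] inner [np.float64(-5.929130937613284), np.float64(7.367382494257044)]
8 122 v lips lo/hi [-11.94  13.2 ] inner [np.float64(-5.856555947014537), np.float64(7.343224115238004)]
12 124 v lips lo/hi [-11.72  13.68] inner [np.float64(-5.915896893186629), np.float64(7.641749699619024)]
16 113 v lips lo/hi [-11.85  13.51] inner [np.float64(-5.874366558528546), np.float64(7.384501148352421)]
20 122 v lips lo/hi [-11.54  13.4 ] inner [np.float64(-5.821049165800196), np.float64(7.353363184608813)]
24 114 v lips lo/hi [-11.93  13.32] inner [np.float64(-6.044509619905913), np.float64(7.680043845913356)]
28 125 v lips lo/hi [-11.55  13.69] inner [np.float64(-5.768965625898783), np.float64(7.50388399038756)]
32 112 v lips lo/hi [-11.83  13.45] inner [np.float64(-5.887673519718721), np.float64(7.395088192835821)]
36 115 v lips lo/hi [-11.45  13.38] inner [np.float64(-5.521791715985316), np.float64(7.855317877505828)]
40 114 v lips lo/hi [-11.76  13.82] inner [np.
[... 1375 characters left out ...]
float64(-8.928993243296667), np.float64(-8.797050679409871)]
96 46 v lips lo/hi [-11.72  -6.12] inner [np.float64(-9.004726210720143), np.float64(-8.873979498237683)]
100 44 v lips lo/hi [-12.21  -6.15] inner [np.float64(-9.348284134515065), np.float64(-9.0601294617007)]
nose u [-5.68 -5.54 -2.57  8.47 13.47] v [-7.69 -1.16  7.67] z 55.26767984627881 278
follower top u [66.36 77.78 95.1 ] v [-4.01  0.45  6.76] 528
floor u [-5.59 31.16 67.17] v [-6.06 -0.42  5.39] 49.43860501821422
strip front face [45.76 -0.48  8.25] [-5.45  4.15]
-40 [-5.14  4.09] -15.361606269533434
-30 [-5.39  4.01] -15.381310509792746
30 [-5.36  4.1 ] -15.31114796231399
40 [-5.34  4.29] -15.30759212331123
[-47.74  45.78]
```

```bash
python3 d.py 559.1 -77.7 110 254.8
```

```text
[520.  -70.5 167.1] shift [-0.014 -0.158  0.228] yaw 254.54 turn z frac -0.0014 [ 0.17  0.27 -0.33 -0.   -0.97 -0.44]
```

Request:
arm_command:
  rows:
    - [[-0.005,-0.06,0.03],[0,0,-0.001]]
    - [[-0.014,-0.12,0.07],[0,0,-0.0014]]
    - [[-0.014,-0.158,0.15],[0,0,-0.0014]]
    - [[-0.014,-0.158,0.228],[0,0,-0.0014]]
    - [[-0.014,-0.158,0.228],[0,0,-0.0014]]

```text
clock: 8.2
position: [557.1, -77.8, 107.3]
ee_rot: [-0.607, 0.795, 0.002, -0.003]
contact_force: [-1.2, 0.1, -1.2]
gripper_width: 8.5
grasp_force: 60.5
```

Request:
arm_command:
  rows:
    - [[0,0,0],[0,0,0]]
    - [[0,0,0],[0,0,0]]
    - [[0,0,0],[0,0,0]]

```text
clock: 8.5
position: [559.8, -77.5, 111.6]
ee_rot: [-0.608, 0.794, -0.001, 0.001]
contact_force: [0.3, -0.5, -1.2]
gripper_width: 8.5
grasp_force: 60.5
```

```bash
python3 look.py w5; python3 d.py 559.1 -77.7 110 254.8; python3 f.py | grep -v "^[89]\|^7\|^100"
```

```text
8.5 pos [559.8 -77.5 111.6] tool x,z axes [-0.3 -1.  -0. ] [ 0.  0. -1.] F [ 0.3 -0.5 -1.2]
{'position': [316.6, 301.7], 'score': 0.94}
[559.6 -77.6 111.3] shift [0.001 0.002 0.005] yaw 254.87 turn z frac 0.0004 [ 0.15  0.4  -0.3   0.   -0.87 -0.41]
0 114 v lips lo/hi [-12.28  13.55] inner [np.float64(-7.558009640804758), np.float64(7.901421929620642)]
4 184 v lips lo/hi [-12.35  13.61] inner [np.float64(-7.572632521555943), np.float64(7.502950999675132)]
12 180 v lips lo/hi [-12.02  13.83] inner [np.float64(-7.6459787671266), np.float64(7.5438794317070075)]
16 163 v lips lo/hi [-12.07  13.39] inner [np.float64(-7.703608722751306), np.float64(7.587247336818096)]
20 170 v lips lo/hi [-12.16  13.49] inner [np.float64(-7.738859468023562), np.float64(7.655401695690351)]
24 163 v lips lo/hi [-12.23  13.59] inner [np.float64(-7.79334369233764), np.float64(7.6974210466037425)]
28 141 v lips lo/hi [-12.28  13.69] inner [np.float64(-7.822766116709439), np.float64(7.756088957521573)]
32 10 v lips lo/hi [-8.35  9.22] inner [np.float64(-7.921691628567014), np.float64(7.821877400233752)]
nose u [
[... 295 characters left out ...]
                                                        ~~~~~~~~~~~~~^^^^^^^^^^^^^^^^
    return _quantile_unchecked(
        a, q, axis, out, overwrite_input, method, keepdims, weights)
    return _ureduce(a,
                    func=_quantile_ureduce_func,
    ...<5 lines>...
                    overwrite_input=overwrite_input,
                    method=method)
    r = func(a, **kwargs)
    result = _quantile(arr,
                       quantiles=q,
    ...<2 lines>...
                       out=out,
                       weights=wgt)
    slices_having_nans = np.isnan(arr[-1, ...])
                                  ~~~^^^^^^^^^
IndexError: index -1 is out of bounds for axis 0 with size 0
```

View pics/w5.png

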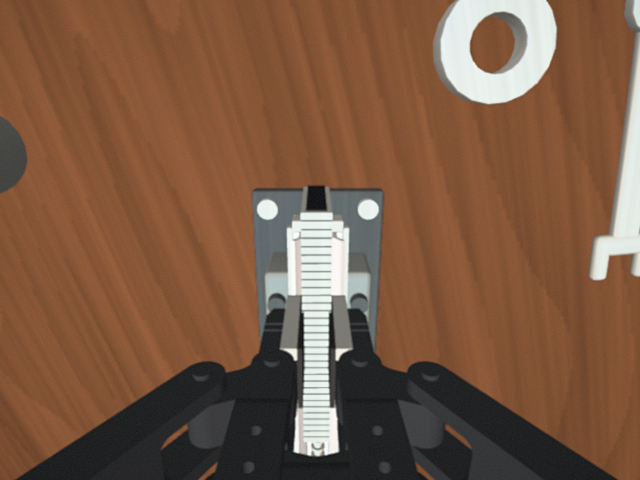

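The strip is centred over the channel, with lips symmetric either side of (318,250) and its rear end short of the follower. I'm lowering it to just above nose height.

Request:
arm_command:
  rows:
    - [[0,0.001,0.04],[0,0,0]]
    - [[0,0.001,0.08],[0,0,0]]
    - [[0,0.001,0.11],[0,0,0]]
    - [[0,0.001,0.134],[0,0,0]]
    - [[0,0.001,0.134],[0,0,0]]

```text
clock: 9.1
position: [558.8, -77.6, 76.1]
ee_rot: [-0.608, 0.794, 0.0, -0.001]
contact_force: [-0.5, -0.2, -0.9]
gripper_width: 8.4
grasp_force: 60.5
```

Request:
arm_command:
  rows:
    - [[0,0,0],[0,0,0]]
    - [[0,0,0],[0,0,0]]

```text
clock: 9.3
position: [558.9, -77.6, 76.5]
ee_rot: [-0.608, 0.794, 0.0, -0.0]
contact_force: [1.2, 0.0, -1.1]
gripper_width: 8.0
grasp_force: 60.5
```

Request:
arm_command:
  rows:
    - [[0,0,-0.005],[0,0,0]]
    - [[-0.014,-0.001,-0.005],[0,0,0]]
    - [[-0.028,-0.001,-0.005],[0,0,0]]
    - [[-0.042,-0.001,-0.005],[0,0,0]]
    - [[-0.056,-0.001,-0.005],[0,0,0]]

```text
clock: 9.8
position: [562.4, -66.0, 78.5]
ee_rot: [-0.608, 0.794, -0.001, -0.002]
contact_force: [0.0, -9.1, 1.1]
gripper_width: 8.1
grasp_force: 60.8
```

Request:
arm_command:
  rows:
    - [[-0.014,0,0],[0,0,0]]
    - [[-0.028,0,0],[0,0,0]]
    - [[-0.042,0,0],[0,0,0]]
    - [[-0.054,0,0],[0,0,0]]
    - [[-0.054,0,0],[0,0,0]]

```text
clock: 10.3
position: [565.7, -53.4, 78.5]
ee_rot: [-0.608, 0.794, -0.001, -0.002]
contact_force: [-1.4, -10.9, 0.6]
gripper_width: 8.7
grasp_force: 60.9
```

```bash
cat > g.py <<'E'
from h import *
s=arm.read_state();th=np.radians(74.8);d=np.array([np.cos(th),np.sin(th)]);n=np.array([-d[1],d[0]])
q=s["position"][:2]-[557,-91];F=s["contact_force"]
print(s["clock"],"u",(q@d).round(2),"v",(q@n).round(2),"z",s["position"][2].round(2),"strip centre x",(q@d+1.0-.4).round(2),"Fu",(F[:2]@d).round(1),"Fv",(F[:2]@n).round(1),"Fz",F[2].round(1),"tilt",(R.from_quat(s["ee_rot"]).as_matrix()[:2,2]*57.3).round(2))
E
python3 g.py
```

```text
10.3 u 38.61 v 1.47 z 78.49 strip centre x 39.21 Fu -10.8 Fv -1.5 Fz 0.6 tilt [-0.12 -0.2 ]
```

Request:
arm_command:
  rows:
    - [[-0.014,0,0],[0,0,0]]
    - [[-0.028,0,0],[0,0,0]]
    - [[-0.04,0,0],[0,0,0]]
    - [[-0.04,0,0],[0,0,0]]
    - [[-0.04,0,0],[0,0,0]]

```text
clock: 10.8
position: [568.1, -44.3, 78.5]
ee_rot: [-0.608, 0.794, -0.001, -0.002]
contact_force: [-0.6, -12.0, 0.7]
gripper_width: 8.5
grasp_force: 60.9
```

```bash
python3 g.py; python3 look.py w6;python3 - <<'E'
from h import *
np.set_printoptions(precision=2,suppress=True)
z=np.load('w.npz');T,W=z['T'],z['W']
m=(abs(T[...,1])<7)&(T[...,2]<-13)&(T[...,2]>-18);print("strip x",np.percentile(T[m][:,0],[0.3,99.7]),"ztop",np.median(T[m][:,2]))
th=np.radians(74.8);d=np.array([np.cos(th),np.sin(th)]);n=np.array([-d[1],d[0]]);q=W[...,:2]-[557,-91];u=q@d-.4;v=q@n-.8
m=(abs(v)<4)&(W[...,2]>53)&(W[...,2]<58)&(abs(u)<12);print("nose u",np.percentile(u[m],[1,50,99]),m.sum())
for a in np.arange(-8,8,1):
    m=(abs(v)<4)&(u>a)&(u<a+1)&(W[...,2]>40)&(W[...,2]<110)
    if m.sum(): print(a,np.median(W[m][:,2]),m.sum())
im=cv2.imread("pics/w6.png");cv2.imwrite("pics/w6c.png",cv2.resize(im[140:340,220:420],(600,600),interpolation=cv2.INTER_CUBIC))
E
```

```text
10.8 u 48.01 v 1.55 z 78.51 strip centre x 48.61 Fu -11.8 Fv -2.6 Fz 0.7 tilt [-0.16 -0.23]
10.8 pos [568.1 -44.3  78.5] tool x,z axes [-0.3 -1.   0. ] [-0. -0. -1.] F [ -0.6 -12.    0.7]
{'position': [315.4, 301.5], 'score': 0.91}
strip x [-47.28  45.88] ztop -15.358207923058318
nose u [-6.03 -3.23  0.11] 320
-7 49.69644070367775 22
-6 53.68796212027425 107
-5 55.24588593551175 51
-4 55.4769079833016 49
-3 55.200484289551554 50
-2 55.46997983128186 50
-1 54.94584278097554 37
0 54.12200624082578 13
1 77.13077541377476 527
2 91.54772429784086 225
3 94.09111720683268 109
4 94.2481922231197 66
5 94.16776187026682 88
6 94.20379793480467 74
7 94.17655488089771 69
```

View pics/w6c.png

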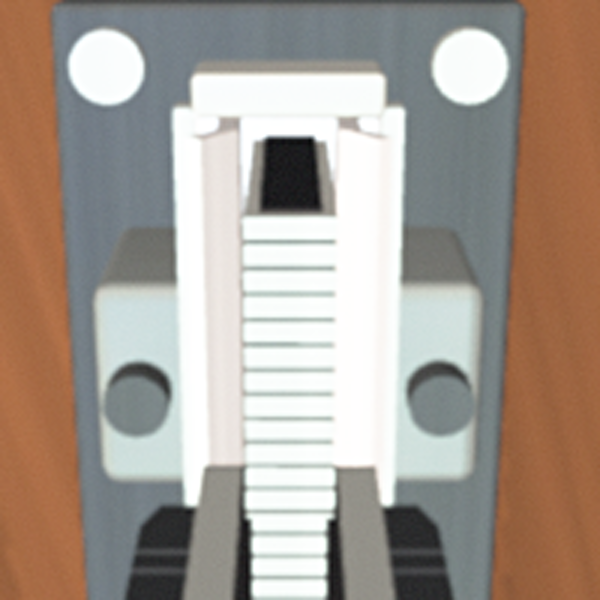

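The crop shows the strip front at about (290,200), just behind the nose plate inner edge at (290,115) and inside the lips, with a gap of about 2 mm by depth. I'll push 1 mm further, then lower.

Request:
arm_command:
  rows:
    - [[-0.005,0,0],[0,0,0]]
    - [[-0.005,0,0.008],[0,0,0]]
    - [[-0.005,0,0.016],[0,0,0]]
    - [[-0.005,0,0.024],[0,0,0]]
    - [[-0.005,0,0.024],[0,0,0]]

```text
clock: 11.4
position: [568.0, -43.2, 72.8]
ee_rot: [-0.608, 0.794, -0.001, -0.003]
contact_force: [-2.3, -11.4, 3.8]
gripper_width: 7.9
grasp_force: 61.3
```

```bash
python3 g.py
```

```text
11.4 u 49.03 v 1.91 z 72.79 strip centre x 49.63 Fu -11.6 Fv -0.7 Fz 3.8 tilt [-0.2  -0.24]
```

Request:
arm_command:
  rows:
    - [[0,0,0.004],[0,0,0]]
    - [[0,0,0.007],[0,0,0]]
    - [[0,0,0.007],[0,0,0]]

```text
clock: 11.7
position: [567.9, -43.1, 71.2]
ee_rot: [-0.608, 0.794, -0.001, -0.003]
contact_force: [-2.5, -11.7, 5.5]
gripper_width: 8.3
grasp_force: 61.4
```

```bash
python3 g.py
```

```text
11.7 u 49.04 v 2.0 z 71.19 strip centre x 49.64 Fu -12.0 Fv -0.6 Fz 5.5 tilt [-0.21 -0.24]
```

Request:
arm_command:
  rows:
    - [[0,0,0.002],[0,0,0]]
    - [[0,0,0.004],[0,0,0]]
    - [[0,0,0.004],[0,0,0]]

```text
clock: 12.0
position: [567.9, -43.2, 70.2]
ee_rot: [-0.608, 0.794, -0.001, -0.003]
contact_force: [-2.0, -12.0, 5.9]
gripper_width: 8.4
grasp_force: 61.4
```

Request:
arm_command:
  rows:
    - [[0,0,0.002],[0,0,0]]
    - [[0,0,0.003],[0,0,0]]
    - [[0,0,0.003],[0,0,0]]

```text
clock: 12.3
position: [567.9, -43.2, 69.9]
ee_rot: [-0.608, 0.794, -0.001, -0.003]
contact_force: [-2.9, -11.3, 7.4]
gripper_width: 8.3
grasp_force: 61.7
```

Request:
arm_command:
  rows:
    - [[0.004,0,0],[0,0,0]]
    - [[0.008,0,0],[0,0,0]]
    - [[0.009,0,0],[0,0,0]]

```text
clock: 12.6
position: [567.5, -44.8, 69.9]
ee_rot: [-0.608, 0.794, -0.0, -0.002]
contact_force: [-3.4, -8.5, 7.6]
gripper_width: 8.3
grasp_force: 61.7
```

```bash
python3 g.py
```

```text
12.6 u 47.32 v 1.93 z 69.91 strip centre x 47.92 Fu -9.1 Fv 1.1 Fz 7.6 tilt [-0.16 -0.2 ]
```

Now release gently.

Request:
arm_command:
  rows:
    - [[0,0,0],[0,0,0]]
    - [[0,0,0],[0,0,0]]
    - [[0,0,0],[0,0,0]]
    - [[0,0,0],[0,0,0]]
  grip: 0.4

```text
clock: 13.0
position: [568.9, -41.9, 68.4]
ee_rot: [-0.608, 0.794, 0.0, 0.0]
contact_force: [-0.3, 0.1, 0.3]
gripper_width: 34.4
grasp_force: 0.0
```

Request:
arm_command:
  rows:
    - [[0,0,-0.05],[0,0,0]]
    - [[0,0,-0.2],[0,0,0]]
    - [[0,0,-0.4],[0,0,0]]
    - [[0,0,-0.45],[0,0,0]]
    - [[0,0,-0.45],[0,0,0]]

```text
clock: 13.5
position: [570.6, -42.0, 185.0]
ee_rot: [-0.608, 0.794, -0.002, 0.004]
contact_force: [0.2, -0.2, 0.3]
gripper_width: 34.2
grasp_force: 0.0
```

```bash
python3 g.py; python3 look.py w7;python3 - <<'E'
from h import *
np.set_printoptions(precision=2,suppress=True)
z=np.load('w.npz');T,W=z['T'],z['W']
th=np.radians(74.8);d=np.array([np.cos(th),np.sin(th)]);n=np.array([-d[1],d[0]]);q=W[...,:2]-[557,-91];u=q@d-.4;v=q@n-.8
ok=T[...,2]>15
for a in list(range(-8,8,2))+list(range(10,180,10)):
    m=ok&(abs(v)<4)&(u>a)&(u<a+2)&(W[...,2]>40)&(W[...,2]<120)
    if m.sum()>2: print(a,np.median(W[m][:,2]),m.sum())
m=ok&(abs(v)<15)&(W[...,2]>106); print("tab u",np.percentile(u[m],[1,50,99]),"v",np.percentile(v[m],[1,99]),np.median(W[m][:,2]),m.sum())
m=ok&(abs(v)<25)&(W[...,2]>87.5)&(W[...,2]<94)&(u>90); print("rail u",np.percentile(u[m],[.5,99]),np.percentile(v[m],[1,99]),m.sum())
m=ok&(abs(v)<9)&(u>10)&(u<80)&(W[...,2]>82)&(W[...,2]<90);print("strip v",np.percentile(v[m],[1,99]))
E
```

```text
13.5 u 50.88 v -0.25 z 185.01 strip centre x 51.48 Fu -0.1 Fv -0.3 Fz 0.3 tilt [0.45 0.07]
13.5 pos [570.6 -42.  185. ] tool x,z axes [-0.3 -1.  -0. ] [ 0.  0. -1.] F [ 0.2 -0.2  0.3]
{'position': [321.7, 215.2], 'score': 0.89}
{'position': [187.5, 465.3], 'score': 0.17}
-8 48.10930892002756 3
-6 54.577541812269146 62
-4 55.24775634163905 38
-2 63.95381830289335 111
0 85.48973858656944 68
2 85.54648508248357 50
4 85.52323757018227 42
6 85.33060116091578 56
10 85.59435583565616 49
20 85.4623824488223 43
30 85.72912697373229 41
40 85.60343274107915 42
50 85.50325861738509 45
60 85.69738317093115 40
70 85.54636046519852 38
80 85.16099928004641 31
90 85.41314620615745 33
100 73.38725236524891 26
110 73.50659582658677 32
120 74.18418870838954 59
130 90.4036055833862 39
140 90.90251595178185 32
150 90.81317334870548 25
160 110.03883361843873 122
170 114.57332122501157 23
tab u [158.6  161.74 172.25] v [-10.95  11.63] 114.27166051993302 911
rail u [114.65 216.75] [-18.25  18.8 ] 5335
strip v [-4.17  5.28]
```

View pics/w7.png

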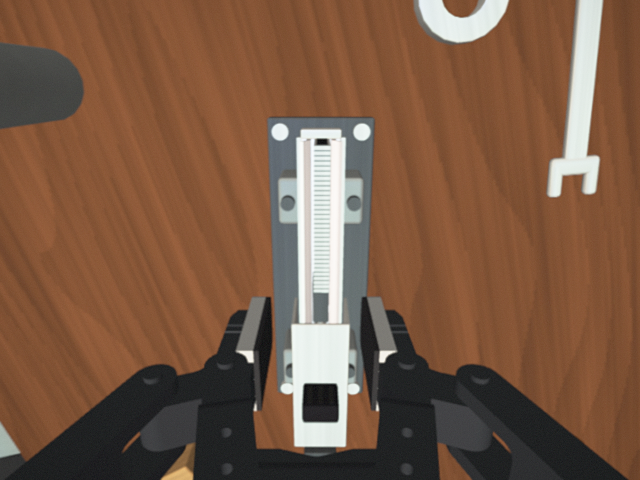

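The strip is seated: flat (measured tops about 85.5 against the expected 86), with its front against the nose plate at (322,137). The follower is at (322,305), and the rail with its tab at (320,402) is ready to close. Next I'll go behind the tab with the fingers shut.

```bash
python3 d.py 606.9 95.8 180 254.8
```

```text
[568.1 -42.2 180.8] shift [-0.573 -0.006  0.003] yaw 254.85 turn z frac 0.0003 [ 0.21  0.33 -0.2  -0.   -1.03 -0.47]
```

Request:
arm_command:
  rows:
    - [[-0.15,-0.005,0],[0,0,0]]
    - [[-0.3,-0.005,0],[0,0,0]]
    - [[-0.45,-0.005,0],[0,0,0]]
    - [[-0.573,-0.005,0],[0,0,0]]
    - [[-0.573,-0.005,0],[0,0,0]]
  grip: 0

```text
clock: 14.1
position: [607.2, 98.6, 178.3]
ee_rot: [-0.609, 0.793, 0.001, -0.002]
contact_force: [0.1, -0.9, -0.3]
gripper_width: -0.1
grasp_force: 0.0
```

Request:
arm_command:
  rows:
    - [[0,0,0],[0,0,0]]
    - [[0,0,0],[0,0,0]]
    - [[0,0,0],[0,0,0]]

```text
clock: 14.4
position: [606.9, 94.5, 180.5]
ee_rot: [-0.607, 0.794, 0.0, -0.001]
contact_force: [0.3, -0.1, -0.6]
gripper_width: -0.2
grasp_force: 0.0
```

```bash
python3 g.py; python3 d.py 606.9 95.8 97 254.8; python3 look.py w8; python3 - <<'E'
from h import *
np.set_printoptions(precision=2,suppress=True)
z=np.load('w.npz');T,W=z['T'],z['W']
th=np.radians(74.8);d=np.array([np.cos(th),np.sin(th)]);n=np.array([-d[1],d[0]]);q=W[...,:2]-[557,-91];u=q@d-.4;v=q@n-.8
m=(abs(v)<18)&(W[...,2]>108)&(W[...,2]<118)&(T[...,2]>40); print("tab u",np.percentile(u[m],[1,50,99]),"v",np.percentile(v[m],[1,99]),m.sum())
m=(abs(T[...,0])<25)&(abs(T[...,1])<20)&(T[...,2]<8)&(T[...,2]>-18);print("finger T x",np.percentile(T[m][:,0],[1,99]),"z max",np.percentile(T[m][:,2],99),m.sum())
E
```

```text
14.4 u 192.07 v 0.52 z 180.51 strip centre x 192.67 Fu -0.0 Fv -0.3 Fz -0.6 tilt [-0.07 -0.03]
[606.9  94.5 180.5] shift [-0.005  0.001  0.334] yaw 254.8 turn z frac -0.0 [ 0.42  0.41 -0.09 -0.   -1.07 -0.68]
14.4 pos [606.9  94.5 180.5] tool x,z axes [-0.3 -1.   0. ] [-0. -0. -1.] F [ 0.3 -0.1 -0.6]
{'position': [317.0, 30.8], 'score': 0.66}
tab u [159.45 165.55 173.58] v [-11.57  11.67] 1309
finger T x [ 4.81 10.24] z max -3.2714833393654703 1408
```

Request:
arm_command:
  rows:
    - [[-0.003,0.001,0.1],[0,0,0]]
    - [[-0.003,0.001,0.2],[0,0,0]]
    - [[-0.003,0.001,0.27],[0,0,0]]
    - [[-0.003,0.001,0.315],[0,0,0]]
    - [[-0.003,0.001,0.33],[0,0,0]]

```text
clock: 15.0
position: [606.7, 95.7, 97.4]
ee_rot: [-0.608, 0.794, 0.0, -0.001]
contact_force: [-0.9, 0.4, 0.7]
gripper_width: 0.1
grasp_force: 0.0
```

Request:
arm_command:
  rows:
    - [[0,0,0],[0,0,0]]
    - [[0,0,0],[0,0,0]]
    - [[0.01,0,0],[0,0,0]]
    - [[0.02,0,0],[0,0,0]]
    - [[0.03,0,0],[0,0,0]]

```text
clock: 15.5
position: [605.4, 89.0, 99.0]
ee_rot: [-0.608, 0.794, -0.0, 0.0]
contact_force: [-0.5, -0.4, 0.5]
gripper_width: -0.0
grasp_force: 0.0
```

```bash
python3 g.py
```

```text
15.5 u 186.35 v 0.46 z 99.01 strip centre x 186.95 Fu -0.5 Fv 0.4 Fz 0.5 tilt [0.04 0.02]
```

Request:
arm_command:
  rows:
    - [[0.006,0,0],[0,0,0]]
    - [[0.012,0,0],[0,0,0]]
    - [[0.02,0,0],[0,0,0]]
    - [[0.03,0,0],[0,0,0]]
    - [[0.04,0,0],[0,0,0]]

```text
clock: 16.0
position: [604.0, 83.4, 98.8]
ee_rot: [-0.608, 0.794, 0.001, 0.004]
contact_force: [-0.6, 13.7, 0.0]
gripper_width: -0.2
grasp_force: 6.1
```

Request:
arm_command:
  rows:
    - [[0.012,0,0],[0,0,0]]
    - [[0.024,0,0],[0,0,0]]
    - [[0.036,0,0],[0,0,0]]
    - [[0.048,0,0],[0,0,0]]
    - [[0.06,0,0],[0,0,0]]

```text
clock: 16.5
position: [600.1, 69.0, 98.8]
ee_rot: [-0.608, 0.794, 0.001, 0.004]
contact_force: [-0.6, 13.5, -0.5]
gripper_width: -0.2
grasp_force: 6.1
```

```bash
python3 g.py
```

```text
16.5 u 165.73 v 0.4 z 98.78 strip centre x 166.33 Fu 12.8 Fv 4.1 Fz -0.5 tilt [0.26 0.33]
```

Request:
arm_command:
  rows:
    - [[0.014,0,0],[0,0,0]]
    - [[0.03,0,0],[0,0,0]]
    - [[0.046,0,0],[0,0,0]]
    - [[0.062,0,0],[0,0,0]]
    - [[0.078,0,0],[0,0,0]]

```text
clock: 17.0
position: [595.0, 50.0, 98.8]
ee_rot: [-0.608, 0.794, 0.001, 0.003]
contact_force: [-1.1, 13.2, -0.2]
gripper_width: 0.3
grasp_force: 6.2
```

Request:
arm_command:
  rows:
    - [[0.016,0,0],[0,0,0]]
    - [[0.032,0,0],[0,0,0]]
    - [[0.048,0,0],[0,0,0]]
    - [[0.064,0,0],[0,0,0]]
    - [[0.08,0,0],[0,0,0]]

```text
clock: 17.5
position: [589.7, 30.6, 98.8]
ee_rot: [-0.608, 0.794, 0.001, 0.003]
contact_force: [-0.4, 12.9, 0.1]
gripper_width: 0.4
grasp_force: 6.2
```

Request:
arm_command:
  rows:
    - [[0.016,0,0],[0,0,0]]
    - [[0.032,0,0],[0,0,0]]
    - [[0.048,0,0],[0,0,0]]
    - [[0.064,0,0],[0,0,0]]
    - [[0.08,0,0],[0,0,0]]

```text
clock: 18.0
position: [584.5, 11.1, 98.8]
ee_rot: [-0.608, 0.794, 0.001, 0.003]
contact_force: [-0.7, 12.8, 1.0]
gripper_width: -0.0
grasp_force: 6.2
```

```bash
python3 g.py
```

```text
18.0 u 105.77 v 0.29 z 98.76 strip centre x 106.37 Fu 12.2 Fv 4.0 Fz 1.0 tilt [0.23 0.29]
```

Request:
arm_command:
  rows:
    - [[0.014,0,0],[0,0,0]]
    - [[0.028,0,0],[0,0,0]]
    - [[0.042,0,0],[0,0,0]]
    - [[0.056,0,0],[0,0,0]]
    - [[0.07,0,0],[0,0,0]]

```text
clock: 18.5
position: [579.9, -5.9, 98.8]
ee_rot: [-0.608, 0.794, 0.001, 0.003]
contact_force: [-0.2, 12.8, -0.4]
gripper_width: 0.2
grasp_force: 6.1
```

Request:
arm_command:
  rows:
    - [[0.014,0,0],[0,0,0]]
    - [[0.027,0,0],[0,0,0]]
    - [[0.038,0,0],[0,0,0]]
    - [[0.048,0,0],[0,0,0]]
    - [[0.054,0,0],[0,0,0]]

```text
clock: 19.0
position: [576.3, -19.1, 98.7]
ee_rot: [-0.608, 0.794, 0.001, 0.003]
contact_force: [-0.6, 12.8, -0.6]
gripper_width: -0.2
grasp_force: 6.1
```

```bash
python3 g.py
```

```text
19.0 u 74.48 v 0.22 z 98.75 strip centre x 75.08 Fu 12.1 Fv 3.9 Fz -0.6 tilt [0.21 0.26]
```

Request:
arm_command:
  rows:
    - [[0.005,0,0],[0,0,0]]
    - [[0.01,0,0],[0,0,0]]
    - [[0.014,0,0],[0,0,0]]
    - [[0.018,0,0],[0,0,0]]
    - [[0.022,0,0],[0,0,0]]

```text
clock: 19.5
position: [574.9, -24.3, 98.7]
ee_rot: [-0.608, 0.794, 0.001, 0.003]
contact_force: [-0.9, 12.2, 1.4]
gripper_width: -0.1
grasp_force: 6.0
```

```bash
python3 g.py
```

```text
19.5 u 69.06 v 0.22 z 98.75 strip centre x 69.66 Fu 11.6 Fv 4.0 Fz 1.4 tilt [0.21 0.26]
```

Request:
arm_command:
  rows:
    - [[0.002,0,0],[0,0,0]]
    - [[0.004,0,0],[0,0,0]]
    - [[0.006,0,0],[0,0,0]]
    - [[0.008,0,0],[0,0,0]]

```text
clock: 19.9
position: [574.4, -26.2, 98.7]
ee_rot: [-0.608, 0.794, 0.001, 0.003]
contact_force: [-0.8, 13.1, 0.8]
gripper_width: -0.3
grasp_force: 6.0
```

```bash
python3 g.py
```

```text
19.9 u 67.07 v 0.21 z 98.73 strip centre x 67.67 Fu 12.4 Fv 4.2 Fz 0.8 tilt [0.2  0.26]
```

Request:
arm_command:
  rows:
    - [[0.001,0,0],[0,0,0]]
    - [[0.002,0,0],[0,0,0]]
    - [[0.003,0,0],[0,0,0]]
    - [[0.004,0,0],[0,0,0]]

```text
clock: 20.3
position: [574.1, -27.2, 98.7]
ee_rot: [-0.608, 0.794, 0.001, 0.003]
contact_force: [-0.5, 12.7, 1.2]
gripper_width: 0.3
grasp_force: 6.0
```

Request:
arm_command:
  rows:
    - [[0.001,0,0],[0,0,0]]
    - [[0.002,0,0],[0,0,0]]
    - [[0.003,0,0],[0,0,0]]

```text
clock: 20.6
position: [573.9, -27.9, 98.7]
ee_rot: [-0.608, 0.794, 0.001, 0.003]
contact_force: [0.2, 12.8, 0.0]
gripper_width: 0.1
grasp_force: 6.0
```

Request:
arm_command:
  rows:
    - [[0.001,0,0],[0,0,0]]
    - [[0.002,0,0],[0,0,0]]
    - [[0.003,0,0],[0,0,0]]

```text
clock: 20.9
position: [573.8, -28.4, 98.8]
ee_rot: [-0.608, 0.794, 0.001, 0.003]
contact_force: [0.3, 14.4, 1.0]
gripper_width: -0.3
grasp_force: 6.9
```

Request:
arm_command:
  rows:
    - [[0.001,0,0],[0,0,0]]
    - [[0.002,0,0],[0,0,0]]

```text
clock: 21.1
position: [573.8, -28.4, 98.8]
ee_rot: [-0.608, 0.794, 0.001, 0.003]
contact_force: [-0.6, 15.9, 1.6]
gripper_width: 0.1
grasp_force: 7.7
```

The rail is at its stop: position is unchanged while the force rises. I'll back off, lift and check.

Request:
arm_command:
  rows:
    - [[-0.03,0,0],[0,0,0]]
    - [[-0.06,0,0],[0,0,0]]
    - [[-0.06,0,-0.15],[0,0,0]]
    - [[-0.06,0,-0.35],[0,0,0]]
    - [[-0.06,0,-0.45],[0,0,0]]

```text
clock: 21.6
position: [578.1, -18.3, 215.4]
ee_rot: [-0.608, 0.794, -0.002, 0.002]
contact_force: [0.4, 0.9, 0.3]
gripper_width: -0.2
grasp_force: 0.0
```

Request:
arm_command:
  rows:
    - [[0,0,0],[0,0,0]]
    - [[0,0,0],[0,0,0]]

```text
clock: 21.8
position: [576.0, -18.2, 211.1]
ee_rot: [-0.608, 0.794, 0.0, 0.0]
contact_force: [0.4, 0.5, -1.0]
gripper_width: -0.1
grasp_force: 0.0
```

```bash
python3 g.py; python3 look.py w9; python3 - <<'E'
from h import *
np.set_printoptions(precision=2,suppress=True)
z=np.load('w.npz');T,W=z['T'],z['W']
th=np.radians(74.8);d=np.array([np.cos(th),np.sin(th)]);n=np.array([-d[1],d[0]]);q=W[...,:2]-[557,-91];u=q@d-.4;v=q@n-.8
ok=T[...,2]>35
m=ok&(abs(v)<15)&(W[...,2]>108)&(W[...,2]<118); print("tab u",np.percentile(u[m],[1,50,99]),m.sum())
m=ok&(abs(v)<25)&(W[...,2]>87.5)&(W[...,2]<94); print("rail u",np.percentile(u[m],[.5,99]),np.percentile(v[m],[1,99]),np.median(W[m][:,2]),m.sum())
E
```

```text
21.8 u 75.28 v 0.73 z 211.11 strip centre x 75.88 Fu 0.6 Fv -0.3 Fz -1.0 tilt [0.01 0.02]
21.8 pos [576.  -18.2 211.1] tool x,z axes [-0.3 -1.  -0. ] [ 0.  0. -1.] F [ 0.4  0.5 -1. ]
tab u [40.78 46.98 54.52] 1018
rail u [-3.99 98.96] [-18.73  18.54] 90.83309404857954 8448
```

View pics/w9.png

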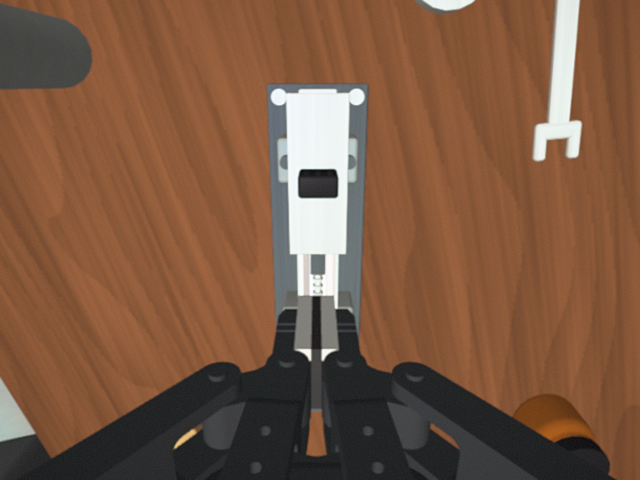

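The rail covers the strip up to the nose at (318,92), with its front measured at x = -4 mm (closed) and the tab at (318,183). The follower still sits pushed back behind the rail at (318,265).

```bash
python3 -c "
from bench import arm
print(arm.job_done())"
```

```text
the job is handed in; nothing more can be done
None
```

I handed the job in at about 22 s: the full-length strip sits flat against the nose plate with the follower behind it, and the rail is pushed home to its stop. Force readings stayed under 20 N. My first grasp landed about 12 mm off and dragged the strip slightly, so I set it down and regripped; the other things, including the short strip, were left alone.

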